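Sort the rempah counter: spices to the crate, utensils to the drawer

TASK

Tidy the rempah counter by type: put the spices (the slim red tin leaning in the rack and the cinnamon bundle) into the slatted crate, and the utensils (the flat grater leaning in the rack and the bamboo whisk) into the partly open lower drawer of the chest. Leave everything at rest inside its bin, and the jars, colander, mortar and pepper mill stay standing where they are.

Things in the scene. Friction and masses are not known exactly. Their poses are not given: they have to be found in the camera images.
- tin: Slim red spice tin with yellow label, 90 wide x 120 tall x 24 mm thick, 0.14 kg, on edge in the rack, leaning 35 degrees from vertical with its top to the rack's -x. Origin: middle of the lower edge of its under (-x) face. Axes: z up the face, y along the width, x through the thickness (spans x 0 to 24, y -45 to 45, z 0 to 120 mm).
- tin_center (a point): The centre of the tin (its axes are the tin's).
- grater: Flat spice grater, a utensil: wooden frame round a steel grating plate, 90 wide x 120 tall x 12 mm thick, 0.13 kg, leaning in the rack just as the tin does. Origin: middle of the lower edge of its under (-x) face. Axes: z up the face, y along the width, x through the thickness (spans x 0 to 12, y -45 to 45, z 0 to 120 mm).
- grater_center (a point): The centre of the grater (its axes are the grater's).
- whisk: Bamboo whisk, a utensil, lying on the counter, 160 mm long along its x: square butt block 40 x 40 mm (x -80 to -66), round handle 22 mm thick (x -66 to +12) with its axis 20 mm above the underside, splayed tines up to 42 x 40 mm (x +20 to +80). 0.07 kg. Origin: centre of the underside.
- whisk_grip (a point): Point on the whisk's handle axis to grip, near the centre of mass: 12 mm to -x of the origin, 20 mm above the counter.
- cinnamon: Stiff tied bundle of brown cinnamon quills, a spice, lying on the counter, 110 x 36 x 30 mm, long axis x. 0.08 kg. Origin: centre of the underside.
- cinnamon_center (a point): The centre of the cinnamon bundle.
- rack: Fixed pale wooden rack, 250 mm along its y, 130 mm deep, places at y = +60 and -60 mm. Things stand on a ledge about 30 mm above the counter and lean to -x on a back board reaching 75 mm up their under face; a lip 20 mm high stands before their feet (+x side). Origin: centre of the underside, below the things' lower edges.
- crate: Fixed pale wooden slatted crate for spices, outside 200 x 200 x 75 mm, walls and floor 8 mm, open on top. Origin: centre of the underside.
- chest_front (a point): Foot of the front face of a fixed dark teak chest, in the middle of its width. The chest is 260 deep (to +x from here) x 280 wide (y) x 150 mm high, with two drawers one above the other that open to -x, towards the robot; the upper is shut (flat pull), the lower lies open to -x of this point.
- drawer_foot (a point): Inner foot of the lower drawer's front panel, mid-width, on the inner floor 22 mm above the counter; moves with the drawer, which slides easily. Inside: x 0 to 215, y -119 to +119 mm from here, walls 43 mm above this floor (front panel 52 mm high, about 21 mm thick, bar handle 35 mm before it). Only the part up to the chest's front face is open from above.
- jar_mid: Empty clear glass jar, diameter 56, height 85 mm, standing between the whisk and the cinnamon, a bystander. Origin: centre of its underside, z up along its axis.
- jar_left: Empty clear glass jar, diameter 72, height 110 mm, a bystander. Origin: centre of its underside, z up along its axis.
- jar_right: Empty clear glass jar, diameter 72, height 110 mm, a bystander. Origin: centre of its underside, z up along its axis.
- colander: Green plastic colander, a bystander, rim diameter 160, height 80 mm. Origin: centre of its underside.
- mortar: Grey stone mortar, a bystander, diameter 130, height 85 mm. Origin: centre of its underside.
- mill: Dark wooden pepper mill, a bystander, diameter 54, height 170 mm. Origin: centre of its underside.
Mind the look-alikes: they are no part of the job. Of the things shaped like the whisk, the wooden one is meant.

How it is judged:
By the outcome, as a careful person would: the job done as asked, in the order asked, and still so for the second after the job is handed in, with the robot touching nothing.
It also fails if it takes over 72 s, if anything falls off the work surface, if the arm or the gripper's body presses on something with over 40 N, if the wrist force passes 120 N, or if a joint passes its speed limit or range.

ROBOT

A 6-joint arm with a two-finger parallel gripper is mounted at the origin on the work surface. World frame = base frame: x ahead of the robot, y to its left, z up, the work surface at z = 0. Lengths are in m, angles in rad, forces in N, time in s.
With the tool pointing down it reaches from about 0.35 to 0.775 m from the base axis. Payload 5.5 kg.
Tool frame: the origin (TCP) lies between the finger pads; the fingertips stand 19 mm ahead of it and the grasp point (between the pads) is the TCP; z points along the fingers, y is the line along which they close (so a half turn about z gives the same grasp; the last joint's range is limited). The gripper opens to 85 mm and grips with 20 to 120 N. Pads are 22 mm wide; open, the fingers measure 114 mm over their backs; the gripper's body (76 mm by 85 mm) begins 54 mm behind the grasp point. The pads swing forward as they close: fully open they stand 13 mm farther back than shut.
Start: joints at [-1.437, 0.313, 0.046, 1.304, 0, 1.431], TCP at [0.155, -0.554, 0.25] pointing down, gripper open.
Joint ranges: [-2.76, 2.76], [-0.86, 1.69], [-1.03, 1.26], [-2.2, 2.34], [-1.47, 1.5], [-3.14, 3.14]. Speed limits (rad/s): [2.57, 2.57, 3.14, 3.14, 3.14, 3.14].

INTERFACE

Orientations are given as a unit quaternion [w, x, y, z].
In Python, from workcell import env gives the robot as it stands.
- The arm moves only by the shell command python3 -m pendant 'ROWS' [FORCE]. ROWS is JSON, a list of rows, each an object with "travel": the shift along the tool's x, y, z scaled (see below), a list of three; "rot": the turn, a rotation vector about the tool's x, y, z scaled (see below), a list of three; "fingers": the opening, from -1 (shut) to 1 (fully open). In form: [{"travel": [dx, dy, dz], "rot": [wx, wy, wz], "fingers": fingers}, ...]. A call has 1 to 10 rows; each row is the pose to reach, as a shift and turn from the pose commanded when the call began, along the tool's axes at that moment; what a row does not reach only later rows make up. The controller multiplies each number of a shift by 0.12 m and each number of a turn by 60 degrees. A row lasts 1/10 s, in which the tool goes at most 50 mm and 8.59 degrees, less where a joint would pass 70% of its speed; a pose out of reach is approached as far as the arm can. A call with a number of a shift or a turn outside -1 to 1 is refused whole. A call with a gripper value outside its range is refused whole. The fingers move at their own pace and stop on an object; FORCE is the grip in N (left out, the last holds). Time passes only in rows, so rows that repeat a pose let the fingers close. It gives the time, the measured TCP pose, the force, the opening and the grip force at its end, in the units of the state.
- env.get_state(): the state, without advancing time (a new reading comes with each control period).
- env.read_camera(name): name is "scene" or "top"; returns (picture, depth): 480x640x3 uint8, blue, green, red; 480x640 float32, m along the optical axis (not along the pixel's ray), 0 where there is no reading.
- env.camera_model(name): a dict with "fovy" (degrees; the focal length in pixels is half the picture's height over the tangent of half this angle, whatever the lens; pixels are square), "cx", "cy" (the principal point, pixels), "rvec" (rotation vector, rad) and "tvec" (3), from world to camera coordinates, as OpenCV has them. Camera axes: x right, y down, z forward; pixel columns grow to the right and rows downward; lengths in m; the calibration is good to about 2 mm. A picture is of the moment at which its call begins. camera_model takes no time and is no camera call.
- env.hand_in(): hands the job in; it is judged then, once.
Trained networks look in the newest picture that a camera, given by its name, has taken for a name from the list of things; names that differ only in an ending like _2 or _b are one class to them, and where a whole thing is asked for, a point or a joint stands for the part that bears it (a point fixed in the world has none). Each returns a list of dicts, best first, with "conf" (0 to 1); they miss things now and then, are a little off and sometimes report something else, mostly with a low value. They report only what shows in the picture. A call takes as long as a camera call. They do not tell look-alikes from the thing itself.
- env.outline_of(camera, target): "mask" (480x640 bool, what is visible of it) and "xy" ([column, row] in pixels, amid what is visible of it).
The state is a dict: "clock": time; "joint_pos": joint angles; "qvel": joint speeds; "tau": joint torques, N m; "tcp_pos": TCP position; "orientation": TCP orientation; "wrist_force": force on the tool from outside, world axes, zero at the start; "ft_torque": the same for the moment, N m; "finger_gap": finger opening in m; "grip_force": force on a finger pad.
Only numpy, scipy, OpenCV 4.12 (cv2) and the standard library are available. Lean on these libraries where they do the work, as an engineer would, in place of code of your own. Each camera call takes 0.05 s, during which the arm holds its last target. There are 200 camera calls.

## Working session

There is one attempt and no reset: what is moved stays moved. The work goes in short steps, Python scripts to look and compute and a shell command to move; the robot and the scene stay as the last step left them, time stands still between calls to the robot, and variables do not carry over. Pictures are saved under pics/ and viewed, at most 10 in all, crops included, and the job is handed in when it is done.

```bash
ls; mkdir -p pics
cat > h.py <<'E'
import numpy as np, cv2
from workcell import env
def cam(n):
    m=env.camera_model(n); f=240/np.tan(np.radians(m["fovy"])/2)
    R=cv2.Rodrigues(np.array(m["rvec"],float))[0]; return f,m["cx"],m["cy"],R,np.array(m["tvec"],float)
def cloud(n,depth):
    f,cx,cy,R,t=cam(n); v,u=np.mgrid[:480,:640]
    P=np.stack([(u-cx)*depth/f,(v-cy)*depth/f,depth],-1)
    return (P-t)@R
E
python3 - <<'E'
from h import *
for n in ("scene","top"):
    p,d=env.read_camera(n); cv2.imwrite(f"pics/{n}0.png",p); np.savez(f"{n}0.npz",p=p,d=d); print(n,env.camera_model(n))
print(env.get_state())
E
```

```text
pics
scene {'fovy': 55.27422354320075, 'cx': 318.4176665615165, 'cy': 248.38428130862928, 'rvec': array([ 1.52285704,  1.89211293, -0.87309336]), 'tvec': array([ 0.10347819, -0.25583997,  1.59834271])}
top {'fovy': 54.37368628220162, 'cx': 313.4992878695192, 'cy': 240.80918796902918, 'rvec': array([ 2.11976217, -2.1644441 ,  0.17988846]), 'tvec': array([-0.01019036,  0.52436995,  1.13303925])}
{'clock': 0.1, 'joint_pos': array([-1.43659695e+00,  3.13940948e-01,  4.51051368e-02,  1.30355644e+00,
       -7.40489802e-06,  1.43121475e+00]), 'qvel': array([ 1.11998064e-03, -1.09481158e-03,  3.00756840e-03,  4.71552198e-05,
        7.37571299e-04,  9.85724929e-04]), 'tau': array([ 3.90771180e-03, -4.81724167e+01,  2.99244833e+01,  1.27048741e-02,
       -1.27400331e-04, -2.25154444e-06]), 'tcp_pos': array([ 0.15540959, -0.55318424,  0.24949421]), 'orientation': array([-7.97967500e-04,  9.90644805e-01,  1.36463302e-01, -1.55504673e-06]), 'wrist_force': array([ 0.16932174,  0.51261576, -0.02655023]), 'ft_torque': array([-0.00200928,  0.00520096,  0.03742418]), 'grip_force': 0.0, 'finger_gap': 0.08584056078076142}
```

View pics/scene0.png

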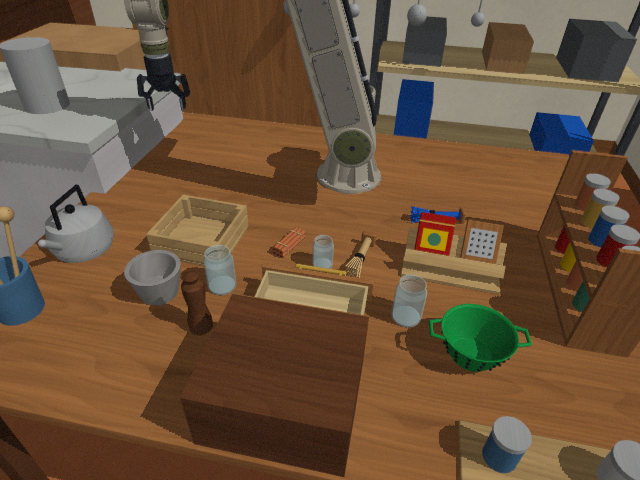

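View pics/top0.png

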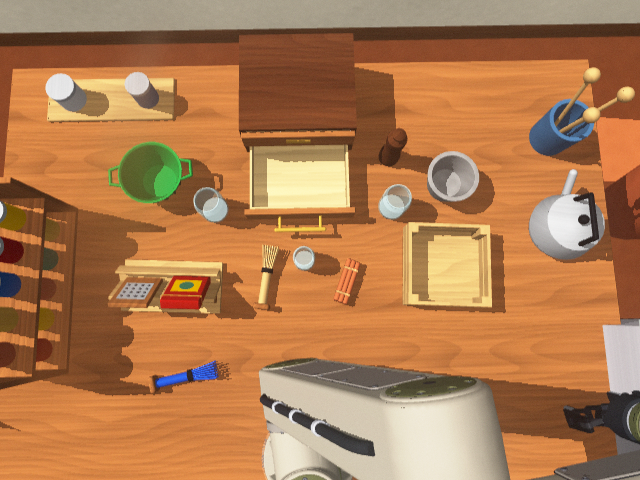

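Run:
```python
from h import *
C={n:cloud(n,np.load(f"{n}0.npz")["d"]) for n in("scene","top")}
for t in "tin grater whisk cinnamon rack crate chest_front drawer_foot jar_mid jar_left jar_right colander mortar mill".split():
  for n in("scene","top"):
    for r in env.outline_of(n,t)[:3]:
        if r["conf"]<.3: continue
        m=r["mask"]; d=np.load(f"{n}0.npz")["d"]
        P=C[n][m&(d>0)]
        if len(P)<5: print(t,n,"few",r["xy"]);continue
        print(t,n,round(r["conf"],2),np.round(r["xy"]),m.sum(),"med",np.round(np.median(P,0),3),"lo",np.round(np.percentile(P,3,0),3),"hi",np.round(np.percentile(P,97,0),3))
        np.save(f"m_{t}_{n}_{int(r['xy'][0])}.npy",m)
```

```text
tin scene 0.66 [438. 231.] 1378 med [0.408 0.284 0.099] lo [0.38  0.242 0.06 ] hi [0.435 0.326 0.137]
tin top 0.55 [186. 288.] 1352 med [0.399 0.281 0.113] lo [0.364 0.24  0.055] hi [0.441 0.325 0.141]
grater scene 0.86 [479. 242.] 1435 med [0.404 0.403 0.092] lo [0.376 0.361 0.053] hi [0.431 0.445 0.13 ]
grater scene 0.68 [479. 337.] 4480 med [0.673 0.393 0.046] lo [ 0.628  0.306 -0.   ] hi [0.77  0.478 0.079]
grater top 0.93 [138. 293.] 1146 med [0.402 0.399 0.098] lo [0.37  0.359 0.045] hi [0.439 0.443 0.135]
whisk scene 0.8 [363. 257.] 523 med [0.453 0.103 0.027] lo [ 0.366  0.078 -0.001] hi [0.514 0.129 0.037]
whisk scene 0.69 [318. 286.] 4193 med [0.609 0.014 0.041] lo [ 0.556 -0.107  0.018] hi [0.656 0.138 0.074]
whisk scene 0.56 [444. 215.] 361 med [0.202 0.319 0.027] lo [0.176 0.227 0.001] hi [0.232 0.382 0.038]
whisk top 0.9 [265. 272.] 811 med [0.447 0.1   0.031] lo [ 0.362  0.076 -0.001] hi [0.517 0.123 0.041]
whisk top 0.67 [185. 377.] 883 med [0.199 0.294 0.03 ] lo [0.173 0.227 0.   ] hi [0.226 0.378 0.041]
cinnamon scene 0.84 [291. 246.] 467 med [ 0.434 -0.099  0.025] 
[... 2305 characters left out ...]
lo [0.379 0.241 0.059] hi [0.436 0.327 0.137]
colander top 0.91 [152. 173.] 3247 med [0.715 0.4   0.038] lo [0.636 0.307 0.003] hi [0.77  0.457 0.082]
mortar scene 0.88 [153. 275.] 2429 med [ 0.673 -0.372  0.061] lo [ 0.621 -0.423  0.008] hi [ 0.734 -0.311  0.085]
mortar scene 0.7 [436. 231.] 1451 med [0.408 0.285 0.098] lo [0.378 0.242 0.059] hi [0.437 0.328 0.137]
mortar top 0.61 [451. 175.] 2123 med [ 0.685 -0.383  0.059] lo [ 0.619 -0.427  0.017] hi [ 0.73  -0.315  0.089]
mill scene 0.67 [197. 306.] 1349 med [ 0.771 -0.216  0.086] lo [ 0.745 -0.244  0.003] hi [ 0.781 -0.2    0.162]
mill top 0.9 [391. 148.] 706 med [ 0.743 -0.22   0.117] lo [ 0.73  -0.246  0.008] hi [ 0.768 -0.202  0.167]
```

The scene view shows the red tin (438,231) and grater (481,240) in the rack, with the bamboo whisk (363,257), jar_mid (323,254), cinnamon (291,243), crate (198,228) and the open drawer (312,292). A blue look-alike whisk lies at (444,215). The top view agrees: tin (186,290), grater (136,291), whisk (266,277), cinnamon (347,281), crate (447,264). The networks' odd extra hits (colander as grater, drawer as whisk) are wrong. Next I'll measure the poses more exactly.

```bash
ls m_*
python3 - <<'E'
from h import *
import glob
D={n:np.load(f"{n}0.npz") for n in("scene","top")}
C={n:cloud(n,D[n]["d"]) for n in D}
def pts(t,n,u): 
    m=np.load(f"m_{t}_{n}_{u}.npy"); m=cv2.erode(m.astype(np.uint8),np.ones((3,3)))>0
    return C[n][m&(D[n]["d"]>0)]
files={f:f[2:-4].rsplit("_",2) for f in glob.glob("m_*.npy")}
rng=np.random.default_rng(0)
for f,(t,n,u) in files.items():
    u=int(u)
    if t in("tin","grater") and abs(C[n][0,0,0])>=0:
        P=pts(t,n,u); 
        if abs(np.median(P[:,0])-.4)>.03: continue
        best=None
        for _ in range(300):
            a,b,c=P[rng.choice(len(P),3,False)]; N=np.cross(b-a,c-a); N/=np.linalg.norm(N)+1e-12
            i=abs((P-a)@N)<.0025
            if best is None or i.sum()>best.sum(): best=i
        Q=P[best]; c=Q.mean(0); N=np.linalg.svd(Q-c)[2][2]; N*=np.sign(N[2])
        y=np.cross([0,0,1],N); y/=np.linalg.norm(y); z=np.cross(N,y)
        if z[2]<0:z=-z
        L=(Q-c)@np.c_[N,y,z]
        lo,hi=np.percentile(L,1,0),np.percentile(L,99,0); mid=c+y*(lo+hi)[1]/2+z*(lo+hi)[2]/2
        print(t,n,len(Q),len(P),"N",N.round(3),"yaw",np.degrees(np.arctan2(N[1],N[0])).round(1),"lean",np.degrees(np.arcsin(N[2])).round(1),"facemid",mid.round(4),"size",(hi-lo).round(3),"top",(c+z*hi[2]).round(3))
    if t in("whisk","cinnamon"):
        P=pts(t,n,u); P=P[P[:,2]>.012]
        if len(P)>3000 or P[:,2].max()>.06: continue
        r=cv2.minAreaRect(P[:,:2].astype(np.float32)); d=np.linalg.svd(P[:,:2]-P[:,:2].mean(0))[2][0]
        print(t,n,"rect",np.round(r[0],3),np.round(r[1],3),"axis deg",np.degrees(np.arctan2(d[1],d[0])).round(1)%180,"zmax",np.percentile(P[:,2],98).round(3))
T=C["top"]; d=D["top"]["d"]
def rect(sel,name):
    r=cv2.minAreaRect(T[sel][:,:2].astype(np.float32)); print(name,sel.sum(),np.round(r[0],3),np.round(r[1],3),round(r[2],1))
x,y,z=T[...,0],T[...,1],T[...,2]
rect((abs(z-.075)<.006)&(x>.33)&(x<.58)&(y<-.23)&(y>-.5)&(d>0),"crate rim")
rect((abs(z-.008)<.004)&(x>.33)&(x<.58)&(y<-.25)&(y>-.46)&(d>0),"crate floor-ish")
rect((abs(z-.15)<.006)&(x>.6)&(y<.2)&(y>-.19)&(d>0),"chest top")
rect((abs(z-.022)<.004)&(x>.55)&(x<.8)&(y<.2)&(y>-.2)&(d>0),"drawer floor")
s=(x>.48)&(x<.6)&(z>.06)&(z<.09)&(y>-.15)&(y<.18)&(d>0); rect(s&(x>.52),"drawer panel top")
for v in range(120,245,5): print(v,T[v,300].round(3),end=" ")
E
```

```text
m_chest_front_scene_284.npy
m_chest_front_top_299.npy
m_chest_front_top_346.npy
m_cinnamon_scene_290.npy
m_cinnamon_scene_324.npy
m_cinnamon_top_347.npy
m_colander_scene_433.npy
m_colander_scene_475.npy
m_colander_top_152.npy
m_crate_scene_193.npy
m_crate_top_188.npy
m_crate_top_445.npy
m_drawer_foot_scene_314.npy
m_drawer_foot_top_299.npy
m_grater_scene_479.npy
m_grater_top_137.npy
m_jar_left_scene_408.npy
m_jar_left_top_266.npy
m_jar_mid_scene_323.npy
m_jar_mid_top_305.npy
m_jar_right_scene_222.npy
m_jar_right_scene_436.npy
m_jar_right_top_397.npy
m_mill_scene_197.npy
m_mill_top_390.npy
m_mortar_scene_152.npy
m_mortar_scene_436.npy
m_mortar_top_451.npy
m_rack_scene_454.npy
m_rack_top_169.npy
m_tin_scene_438.npy
m_tin_top_185.npy
m_whisk_scene_318.npy
m_whisk_scene_363.npy
m_whisk_scene_443.npy
m_whisk_top_184.npy
m_whisk_top_264.npy
whisk top rect [0.2   0.302] [0.034 0.157] axis deg 101.2 zmax 0.042
whisk scene rect [0.443 0.102] [0.033 0.154] axis deg 170.8 zmax 0.037
tin top 882 1182 N [ 0.814 -0.047  0.579] yaw -3.3 lean 35.4 facemid [0.4093 0.2811 0.0996] size [0.005 0.083 0.1
[... 767 characters left out ...]
r 5083 [ 0.687 -0.   ] [0.4   0.198] 89.9
drawer panel top 637 [0.594 0.013] [0.012 0.272] 0.1
120 [0.799 0.006 0.149] 125 [0.787 0.006 0.148] 130 [0.777 0.006 0.141] 135 [0.765 0.007 0.14 ] 140 [0.76  0.007 0.121] 145 [0.784 0.009 0.022] 150 [0.771 0.009 0.022] 155 [0.755 0.009 0.026] 160 [0.744 0.01  0.02 ] 165 [0.729 0.01  0.023] 170 [0.715 0.01  0.025] 175 [0.702 0.01  0.024] 180 [0.69  0.011 0.019] 185 [0.675 0.011 0.023] 190 [0.662 0.011 0.022] 195 [0.648 0.011 0.023] 200 [0.634 0.011 0.025] 205 [0.622 0.012 0.022] 210 [0.595 0.011 0.08 ] 215 [0.588 0.011 0.055] 220 [0.586 0.013 0.003] 225 [ 0.574  0.013 -0.001] 230 [0.55  0.012 0.054] 235 [ 0.547  0.013 -0.001] 240 [0.534 0.014 0.   ]
```

```bash
cat > plan.py <<'E'
# plan.py "x y z psi tilt" ... : prints, for each waypoint in turn, calls (travel, rot, rows) from the present pose
import sys, numpy as np
from scipy.spatial.transform import Rotation as Ro, Slerp
from workcell import env
def Rt(psi,tilt): return Ro.from_euler("z",psi,degrees=True)*Ro.from_matrix(np.diag([1.,-1,-1]))*Ro.from_euler("x",tilt,degrees=True)
s=env.get_state(); q=np.array(s["orientation"]); p=np.array(s["tcp_pos"]); R=Ro.from_quat(q[[1,2,3,0]])
print("t",s["clock"],"tcp",p.round(4),"gap",round(s["finger_gap"],4))
for a in sys.argv[1:]:
    x,y,z,psi,ti=map(float,a.split()); p1=np.array([x,y,z]); R1=Rt(psi,ti)
    rv=(R.inv()*R1).as_rotvec(); n=1
    while True:
        sl=[R*Ro.from_rotvec(rv*k/n) for k in range(n+1)]; tr=[sl[k].inv().apply((p1-p)/n)/.12 for k in range(n)]; rr=np.degrees(rv/n)/60
        if max(abs(np.array(tr)).max(),abs(rr).max())<=1: break
        n+=1
    rows=int(np.ceil(max(np.linalg.norm(p1-p)/n/.05,np.degrees(np.linalg.norm(rv))/n/8.59)+.3))
    print("->",a)
    for k in range(n): print("   travel",np.round(tr[k],3).tolist(),"rot",np.round(rr,3).tolist(),"rows",rows)
    p,R=p1,R1
E
python3 plan.py ".3 -.45 .25 60 0" ".4265 -.101 .14 160 0" ".4265 -.101 .022 160 0"
```

```text
t 1.5 tcp [ 0.1555 -0.5536  0.2503] gap 0.0857
-> .3 -.45 .25 60 0
   travel [0.696, -0.253, 0.001] rot [0.0, 0.0, -0.369] rows 3
   travel [0.74, 0.029, 0.001] rot [0.0, 0.0, -0.369] rows 3
-> .4265 -.101 .14 160 0
   travel [0.761, -0.135, 0.229] rot [0.0, 0.0, -0.417] rows 4
   travel [0.747, 0.199, 0.229] rot [0.0, 0.0, -0.417] rows 4
   travel [0.593, 0.496, 0.229] rot [0.0, 0.0, -0.417] rows 4
   travel [0.328, 0.7, 0.229] rot [0.0, 0.0, -0.417] rows 4
-> .4265 -.101 .022 160 0
   travel [0.0, 0.0, 0.983] rot [0.0, 0.0, 0.0] rows 3
```

```bash
python3 -m pendant '[{"travel":[0.7,-0.25,0],"rot":[0,0,-0.37],"fingers":1},{"travel":[0.7,-0.25,0],"rot":[0,0,-0.37],"fingers":1},{"travel":[0.7,-0.25,0],"rot":[0,0,-0.37],"fingers":1}]'
python3 -m pendant '[{"travel":[0.74,0.03,0],"rot":[0,0,-0.37],"fingers":1},{"travel":[0.74,0.03,0],"rot":[0,0,-0.37],"fingers":1},{"travel":[0.74,0.03,0],"rot":[0,0,-0.37],"fingers":1}]'
python3 -m pendant '[{"travel":[0.76,-0.14,0.2],"rot":[0,0,-0.42],"fingers":1},{"travel":[0.76,-0.14,0.2],"rot":[0,0,-0.42],"fingers":1},{"travel":[0.76,-0.14,0.2],"rot":[0,0,-0.42],"fingers":1},{"travel":[0.76,-0.14,0.2],"rot":[0,0,-0.42],"fingers":1}]'
python3 -m pendant '[{"travel":[0.75,0.2,0.2],"rot":[0,0,-0.42],"fingers":1},{"travel":[0.75,0.2,0.2],"rot":[0,0,-0.42],"fingers":1},{"travel":[0.75,0.2,0.2],"rot":[0,0,-0.42],"fingers":1},{"travel":[0.75,0.2,0.2],"rot":[0,0,-0.42],"fingers":1}]'
python3 plan.py ".4265 -.101 .12 160 0" ".4265 -.101 .022 160 0"
```

```text
clock: 1.8
tcp_pos: [0.2311, -0.4993, 0.2505]
orientation: [-0.0, 0.944, 0.329, 0.001]
wrist_force: [-0.1, -0.3, 0.5]
finger_gap: 0.0855
grip_force: 0.0
clock: 2.1
tcp_pos: [0.3035, -0.4476, 0.2506]
orientation: [-0.0, 0.863, 0.505, 0.001]
wrist_force: [-0.2, 0.9, 0.2]
finger_gap: 0.0856
grip_force: 0.0
clock: 2.5
tcp_pos: [0.3318, -0.3616, 0.2262]
orientation: [-0.0, 0.735, 0.678, -0.0]
wrist_force: [1.2, -0.3, 1.0]
finger_gap: 0.0852
grip_force: 0.0
clock: 2.9
tcp_pos: [0.3632, -0.2752, 0.2025]
orientation: [0.0, 0.571, 0.821, -0.0]
wrist_force: [0.6, -0.2, 1.2]
finger_gap: 0.0854
grip_force: 0.0
t 2.9 tcp [ 0.3632 -0.2752  0.2025] gap 0.0854
-> .4265 -.101 .12 160 0
   travel [0.589, 0.5, 0.343] rot [-0.0, 0.0, -0.413] rows 4
   travel [0.324, 0.701, 0.344] rot [-0.0, 0.0, -0.413] rows 4
-> .4265 -.101 .022 160 0
   travel [0.0, 0.0, 0.817] rot [0.0, 0.0, 0.0] rows 3
```

Tracks well.

```bash
python3 -m pendant '[{"travel":[0.59,0.5,0.34],"rot":[0,0,-0.41],"fingers":1},{"travel":[0.59,0.5,0.34],"rot":[0,0,-0.41],"fingers":1},{"travel":[0.59,0.5,0.34],"rot":[0,0,-0.41],"fingers":1},{"travel":[0.59,0.5,0.34],"rot":[0,0,-0.41],"fingers":1}]'
python3 -m pendant '[{"travel":[0.32,0.7,0.34],"rot":[0,0,-0.41],"fingers":1},{"travel":[0.32,0.7,0.34],"rot":[0,0,-0.41],"fingers":1},{"travel":[0.32,0.7,0.34],"rot":[0,0,-0.41],"fingers":1},{"travel":[0.32,0.7,0.34],"rot":[0,0,-0.41],"fingers":1}]'
python3 plan.py ".4265 -.101 .022 160 0"
```

```text
clock: 3.3
tcp_pos: [0.3947, -0.1882, 0.1615]
orientation: [0.0, 0.384, 0.923, -0.0]
wrist_force: [0.7, -1.0, -1.0]
finger_gap: 0.0857
grip_force: 0.0
clock: 3.7
tcp_pos: [0.4272, -0.102, 0.1209]
orientation: [0.0, 0.179, 0.984, -0.0]
wrist_force: [0.5, 0.1, -0.5]
finger_gap: 0.0853
grip_force: 0.0
t 3.7 tcp [ 0.4272 -0.102   0.1209] gap 0.0853
-> .4265 -.101 .022 160 0
   travel [0.009, 0.006, 0.824] rot [-0.001, 0.001, -0.01] rows 3
```

```bash
python3 -m pendant '[{"travel":[0.01,0,0.4],"rot":[0,0,0],"fingers":1},{"travel":[0.01,0,0.82],"rot":[0,0,0],"fingers":1},{"travel":[0.01,0,0.82],"rot":[0,0,0],"fingers":1},{"travel":[0.01,0,0.82],"rot":[0,0,0],"fingers":-1},{"travel":[0.01,0,0.82],"rot":[0,0,0],"fingers":-1},{"travel":[0.01,0,0.82],"rot":[0,0,0],"fingers":-1},{"travel":[0.01,0,0.82],"rot":[0,0,0],"fingers":-1},{"travel":[0.01,0,0.82],"rot":[0,0,0],"fingers":-1},{"travel":[0.01,0,0.82],"rot":[0,0,0],"fingers":-1}]' 40
python3 -m pendant '[{"travel":[0,0,0],"rot":[0,0,0],"fingers":-1},{"travel":[0,0,-0.4],"rot":[0,0,0],"fingers":-1},{"travel":[0,0,-1],"rot":[0,0,0],"fingers":-1},{"travel":[0,0,-1],"rot":[0,0,0],"fingers":-1},{"travel":[0,0,-1],"rot":[0,0,0],"fingers":-1}]'
python3 plan.py ".457 -.31 .14 177 0" ".457 -.31 .037 177 0"
```

```text
clock: 4.6
tcp_pos: [0.4271, -0.1021, 0.0246]
orientation: [0.002, 0.177, 0.984, -0.001]
wrist_force: [-1.5, -1.7, 8.0]
finger_gap: 0.0351
grip_force: 40.6
clock: 5.1
tcp_pos: [0.4282, -0.1021, 0.1472]
orientation: [0.005, 0.176, 0.984, -0.001]
wrist_force: [0.7, -0.6, -0.6]
finger_gap: 0.0355
grip_force: 40.8
t 5.1 tcp [ 0.4282 -0.1021  0.1472] gap 0.0355
-> .457 -.31 .14 177 0
   travel [-0.413, -0.771, 0.035] rot [-0.001, 0.005, -0.144] rows 3
   travel [-0.293, -0.824, 0.032] rot [-0.001, 0.005, -0.144] rows 3
-> .457 -.31 .037 177 0
   travel [0.0, 0.0, 0.858] rot [0.0, 0.0, 0.0] rows 3
```

```bash
python3 -m pendant '[{"travel":[-0.41,-0.77,0],"rot":[0,0,-0.14],"fingers":-1},{"travel":[-0.41,-0.77,0],"rot":[0,0,-0.14],"fingers":-1},{"travel":[-0.41,-0.77,0],"rot":[0,0,-0.14],"fingers":-1}]'
python3 -m pendant '[{"travel":[-0.29,-0.82,0],"rot":[0,0,-0.14],"fingers":-1},{"travel":[-0.29,-0.82,0],"rot":[0,0,-0.14],"fingers":-1},{"travel":[-0.29,-0.82,0],"rot":[0,0,-0.14],"fingers":-1}]'
python3 plan.py ".457 -.31 .037 177 0"
```

```text
clock: 5.4
tcp_pos: [0.4404, -0.2089, 0.1423]
orientation: [0.001, 0.106, 0.994, -0.001]
wrist_force: [0.3, 0.3, -0.6]
finger_gap: 0.035
grip_force: 40.8
clock: 5.7
tcp_pos: [0.4537, -0.313, 0.1417]
orientation: [0.001, 0.033, 0.999, -0.001]
wrist_force: [0.3, 0.6, -1.3]
finger_gap: 0.0356
grip_force: 40.9
t 5.7 tcp [ 0.4537 -0.313   0.1417] gap 0.0356
-> .457 -.31 .037 177 0
   travel [-0.024, 0.029, 0.873] rot [-0.003, 0.002, -0.013] rows 3
```

```bash
python3 -m pendant '[{"travel":[0,0,0.4],"rot":[0,0,0],"fingers":-1},{"travel":[0,0,0.9],"rot":[0,0,0],"fingers":-1},{"travel":[0,0,0.9],"rot":[0,0,0],"fingers":-1},{"travel":[0,0,0.9],"rot":[0,0,0],"fingers":-1},{"travel":[0,0,0.9],"rot":[0,0,0],"fingers":0.2},{"travel":[0,0,0.9],"rot":[0,0,0],"fingers":0.2},{"travel":[0,0,0.9],"rot":[0,0,0],"fingers":0.2},{"travel":[0,0,0.5],"rot":[0,0,0],"fingers":0.2},{"travel":[0,0,0],"rot":[0,0,0],"fingers":0.2},{"travel":[0,0,0],"rot":[0,0,0],"fingers":0.2}]'
python3 plan.py ".43 -.05 .28 150 0" ".36 .15 .28 100 -20" ".308 .288 .217 87 -35.3" ".376 .285 .121 87 -35.3"
```

```text
clock: 6.7
tcp_pos: [0.455, -0.3092, 0.1478]
orientation: [0.003, 0.031, 1.0, -0.002]
wrist_force: [0.5, -0.7, 0.3]
finger_gap: 0.051
grip_force: 0.0
t 6.7 tcp [ 0.455  -0.3092  0.1478] gap 0.051
-> .43 -.05 .28 150 0
   travel [0.111, 0.712, -0.371] rot [-0.001, 0.002, 0.147] rows 3
   travel [0.22, 0.687, -0.37] rot [-0.001, 0.002, 0.147] rows 3
   travel [0.324, 0.646, -0.369] rot [-0.001, 0.002, 0.147] rows 3
-> .36 .15 .28 100 -20
   travel [0.669, 0.576, 0.0] rot [-0.156, -0.073, 0.412] rows 4
   travel [0.849, 0.241, 0.009] rot [-0.156, -0.073, 0.412] rows 4
-> .308 .288 .217 87 -35.3
   travel [0.604, -0.196, 0.208] rot [-0.127, -0.05, 0.096] rows 2
   travel [0.589, -0.28, 0.144] rot [-0.127, -0.05, 0.096] rows 2
-> .376 .285 .121 87 -35.3
   travel [0.005, 0.001, 0.981] rot [0.0, 0.0, 0.0] rows 3
```

```bash
python3 -m pendant '[{"travel":[0.11,0.71,-0.37],"rot":[0,0,0.15],"fingers":1},{"travel":[0.11,0.71,-0.37],"rot":[0,0,0.15],"fingers":1},{"travel":[0.11,0.71,-0.37],"rot":[0,0,0.15],"fingers":1}]' >/dev/null
python3 -m pendant '[{"travel":[0.22,0.69,-0.37],"rot":[0,0,0.15],"fingers":1},{"travel":[0.22,0.69,-0.37],"rot":[0,0,0.15],"fingers":1},{"travel":[0.22,0.69,-0.37],"rot":[0,0,0.15],"fingers":1}]' >/dev/null
python3 -m pendant '[{"travel":[0.32,0.65,-0.37],"rot":[0,0,0.15],"fingers":1},{"travel":[0.32,0.65,-0.37],"rot":[0,0,0.15],"fingers":1},{"travel":[0.32,0.65,-0.37],"rot":[0,0,0.15],"fingers":1}]'
python3 -m pendant '[{"travel":[0.67,0.58,0],"rot":[-0.16,-0.07,0.41],"fingers":1},{"travel":[0.67,0.58,0],"rot":[-0.16,-0.07,0.41],"fingers":1},{"travel":[0.67,0.58,0],"rot":[-0.16,-0.07,0.41],"fingers":1},{"travel":[0.67,0.58,0],"rot":[-0.16,-0.07,0.41],"fingers":1}]'
python3 -m pendant '[{"travel":[0.85,0.24,0],"rot":[-0.16,-0.07,0.41],"fingers":1},{"travel":[0.85,0.24,0],"rot":[-0.16,-0.07,0.41],"fingers":1},{"travel":[0.85,0.24,0],"rot":[-0.16,-0.07,0.41],"fingers":1},{"travel":[0.85,0.24,0],"rot":[-0.16,-0.07,0.41],"fingers":1}]'
python3 plan.py ".308 .288 .217 87 -35.3" ".376 .285 .121 87 -35.3"
```

```text
clock: 7.6
tcp_pos: [0.43, -0.0456, 0.2772]
orientation: [0.001, 0.261, 0.965, 0.0]
wrist_force: [0.6, -0.0, 0.6]
finger_gap: 0.0852
grip_force: 0.0
clock: 8.0
tcp_pos: [0.3943, 0.0528, 0.2744]
orientation: [0.057, 0.461, 0.883, 0.071]
wrist_force: [-0.7, 0.0, 0.1]
finger_gap: 0.0855
grip_force: 0.0
clock: 8.4
tcp_pos: [0.3608, 0.1528, 0.2763]
orientation: [0.111, 0.634, 0.753, 0.137]
wrist_force: [0.3, -0.7, -0.1]
finger_gap: 0.0852
grip_force: 0.0
t 8.4 tcp [0.3608 0.1528 0.2763] gap 0.0852
-> .308 .288 .217 87 -35.3
   travel [0.591, -0.201, 0.194] rot [-0.125, -0.053, 0.093] rows 2
   travel [0.576, -0.279, 0.13] rot [-0.125, -0.053, 0.093] rows 2
-> .376 .285 .121 87 -35.3
   travel [0.005, 0.001, 0.981] rot [0.0, 0.0, 0.0] rows 3
```

```bash
python3 -m pendant '[{"travel":[0.59,-0.2,0.19],"rot":[-0.13,-0.05,0.09],"fingers":1},{"travel":[0.59,-0.2,0.19],"rot":[-0.13,-0.05,0.09],"fingers":1},{"travel":[0.59,-0.2,0.19],"rot":[-0.13,-0.05,0.09],"fingers":1}]' >/dev/null
python3 -m pendant '[{"travel":[0.58,-0.28,0.13],"rot":[-0.13,-0.05,0.09],"fingers":1},{"travel":[0.58,-0.28,0.13],"rot":[-0.13,-0.05,0.09],"fingers":1},{"travel":[0.58,-0.28,0.13],"rot":[-0.13,-0.05,0.09],"fingers":1},{"travel":[0.58,-0.28,0.13],"rot":[-0.13,-0.05,0.09],"fingers":1}]'
python3 plan.py ".308 .288 .217 87 -35.3" ".376 .285 .121 87 -35.3"
python3 - <<'E'
from h import *
p,d=env.read_camera("scene"); a=p[150:310,360:540]
q,_=env.read_camera("top"); b=q[200:360,60:240]
cv2.imwrite("pics/tin1.png",cv2.resize(np.hstack([a,b]),None,fx=2.2,fy=2.2,interpolation=2))
E
```

```text
clock: 9.1
tcp_pos: [0.3079, 0.2877, 0.2168]
orientation: [0.222, 0.686, 0.66, 0.212]
wrist_force: [0.3, -0.6, -0.5]
finger_gap: 0.0855
grip_force: 0.0
t 9.1 tcp [0.3079 0.2877 0.2168] gap 0.0855
-> .308 .288 .217 87 -35.3
   travel [0.003, 0.002, -0.001] rot [0.008, -0.006, 0.011] rows 1
-> .376 .285 .121 87 -35.3
   travel [0.005, 0.001, 0.981] rot [0.0, 0.0, 0.0] rows 3
```

View pics/tin1.png

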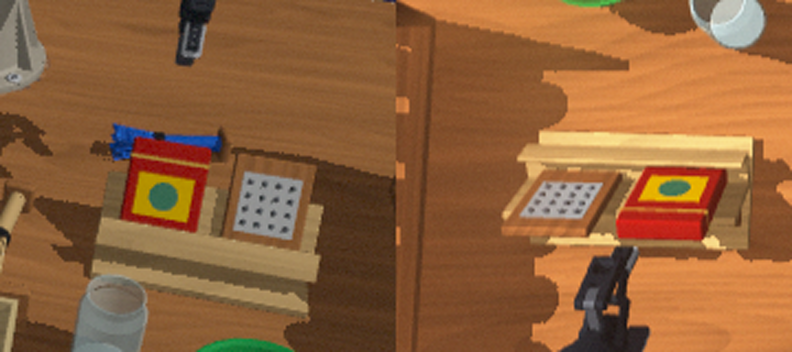

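The crops show the open finger behind and above the tin: scene (195,40), top (625,255). It is lined up once I allow for perspective, and the tin and grater are undisturbed. I'll descend along the tin's face.

```bash
python3 -m pendant '[{"travel":[0,0,0.4],"rot":[0.01,-0.01,0.01],"fingers":1},{"travel":[0.01,0,0.7],"rot":[0.01,-0.01,0.01],"fingers":1},{"travel":[0.01,0,0.98],"rot":[0.01,-0.01,0.01],"fingers":1},{"travel":[0.01,0,0.98],"rot":[0.01,-0.01,0.01],"fingers":1}]' 40
python3 -m pendant '[{"travel":[0,0,0],"rot":[0,0,0],"fingers":-1},{"travel":[0,0,0],"rot":[0,0,0],"fingers":-1},{"travel":[0,0,0],"rot":[0,0,0],"fingers":-1},{"travel":[0,0,0],"rot":[0,0,0],"fingers":-1},{"travel":[0,0,0],"rot":[0,0,0],"fingers":-1},{"travel":[0,0,0],"rot":[0,0,0],"fingers":-1},{"travel":[0,0,0],"rot":[0,0,0],"fingers":-1},{"travel":[0,0,0],"rot":[0,0,0],"fingers":-1}]' 40
```

```text
clock: 9.6
tcp_pos: [0.3793, 0.2821, 0.1203]
orientation: [0.221, 0.696, 0.652, 0.206]
wrist_force: [-0.0, -0.5, -1.0]
finger_gap: 0.0853
grip_force: 0.0
clock: 10.4
tcp_pos: [0.3769, 0.2866, 0.1238]
orientation: [0.22, 0.693, 0.654, 0.209]
wrist_force: [-5.5, -1.3, 7.0]
finger_gap: 0.0236
grip_force: 39.4
```

```bash
python3 -m pendant '[{"travel":[0,0,-0.2],"rot":[0,0,0],"fingers":-1},{"travel":[0,0,-0.6],"rot":[0,0,0],"fingers":-1},{"travel":[0,0,-1],"rot":[0,0,0],"fingers":-1},{"travel":[0,0,-1],"rot":[0,0,0],"fingers":-1},{"travel":[0,0,-1],"rot":[0,0,0],"fingers":-1}]'
python3 plan.py ".4 .1 .26 87 -35.3" ".43 -.2 .26 87 -35.3" ".465 -.392 .2 87 -35.3" ".465 -.392 .106 87 -35.3"
```

```text
clock: 10.9
tcp_pos: [0.3075, 0.2909, 0.2219]
orientation: [0.219, 0.692, 0.654, 0.21]
wrist_force: [0.2, 0.5, -2.0]
finger_gap: 0.0237
grip_force: 41.2
t 10.9 tcp [0.3075 0.2909 0.2219] gap 0.0237
-> .4 .1 .26 87 -35.3
   travel [-0.772, 0.443, 0.116] rot [0.001, -0.001, -0.002] rows 3
   travel [-0.773, 0.442, 0.116] rot [0.001, -0.001, -0.002] rows 3
-> .43 -.2 .26 87 -35.3
   travel [-0.828, 0.104, 0.073] rot [0.0, 0.0, 0.0] rows 3
   travel [-0.828, 0.104, 0.073] rot [0.0, 0.0, 0.0] rows 3
   travel [-0.828, 0.104, 0.073] rot [0.0, 0.0, 0.0] rows 3
-> .465 -.392 .2 87 -35.3
   travel [-0.791, 0.009, 0.312] rot [0.0, 0.0, 0.0] rows 3
   travel [-0.791, 0.009, 0.312] rot [0.0, 0.0, 0.0] rows 3
-> .465 -.392 .106 87 -35.3
   travel [0.0, -0.453, 0.639] rot [0.0, 0.0, 0.0] rows 3
```

```bash
python3 -m pendant '[{"travel":[-0.77,0.44,0.12],"rot":[0,0,0],"fingers":-1},{"travel":[-0.77,0.44,0.12],"rot":[0,0,0],"fingers":-1},{"travel":[-0.77,0.44,0.12],"rot":[0,0,0],"fingers":-1}]' >/dev/null
python3 -m pendant '[{"travel":[-0.77,0.44,0.12],"rot":[0,0,0],"fingers":-1},{"travel":[-0.77,0.44,0.12],"rot":[0,0,0],"fingers":-1},{"travel":[-0.77,0.44,0.12],"rot":[0,0,0],"fingers":-1}]'
python3 -m pendant '[{"travel":[-0.83,0.1,0.07],"rot":[0,0,0],"fingers":-1},{"travel":[-0.83,0.1,0.07],"rot":[0,0,0],"fingers":-1},{"travel":[-0.83,0.1,0.07],"rot":[0,0,0],"fingers":-1}]' >/dev/null
python3 -m pendant '[{"travel":[-0.83,0.1,0.07],"rot":[0,0,0],"fingers":-1},{"travel":[-0.83,0.1,0.07],"rot":[0,0,0],"fingers":-1},{"travel":[-0.83,0.1,0.07],"rot":[0,0,0],"fingers":-1}]' >/dev/null
python3 -m pendant '[{"travel":[-0.83,0.1,0.07],"rot":[0,0,0],"fingers":-1},{"travel":[-0.83,0.1,0.07],"rot":[0,0,0],"fingers":-1},{"travel":[-0.83,0.1,0.07],"rot":[0,0,0],"fingers":-1}]'
python3 plan.py ".465 -.392 .2 87 -35.3" ".465 -.392 .106 87 -35.3"
```

```text
clock: 11.5
tcp_pos: [0.4013, 0.0951, 0.2577]
orientation: [0.221, 0.696, 0.651, 0.208]
wrist_force: [-0.2, 1.2, -2.0]
finger_gap: 0.0234
grip_force: 41.3
clock: 12.4
tcp_pos: [0.4268, -0.2076, 0.2565]
orientation: [0.22, 0.696, 0.651, 0.207]
wrist_force: [0.2, 0.7, -1.5]
finger_gap: 0.0237
grip_force: 41.3
t 12.4 tcp [ 0.4268 -0.2076  0.2565] gap 0.0237
-> .465 -.392 .2 87 -35.3
   travel [-0.756, 0.036, 0.313] rot [-0.001, 0.003, -0.005] rows 3
   travel [-0.758, 0.031, 0.31] rot [-0.001, 0.003, -0.005] rows 3
-> .465 -.392 .106 87 -35.3
   travel [0.0, -0.453, 0.639] rot [0.0, 0.0, 0.0] rows 3
```

```bash
python3 -m pendant '[{"travel":[-0.76,0.04,0.31],"rot":[0,0,0],"fingers":-1},{"travel":[-0.76,0.04,0.31],"rot":[0,0,0],"fingers":-1},{"travel":[-0.76,0.04,0.31],"rot":[0,0,0],"fingers":-1}]' >/dev/null
python3 -m pendant '[{"travel":[-0.76,0.03,0.31],"rot":[0,0,0],"fingers":-1},{"travel":[-0.76,0.03,0.31],"rot":[0,0,0],"fingers":-1},{"travel":[-0.76,0.03,0.31],"rot":[0,0,0],"fingers":-1}]'
python3 plan.py ".452 -.392 .15 87 -46" ".452 -.392 .094 87 -46"
```

```text
clock: 13.0
tcp_pos: [0.4659, -0.3897, 0.1966]
orientation: [0.218, 0.695, 0.653, 0.208]
wrist_force: [0.2, 1.2, -2.1]
finger_gap: 0.0235
grip_force: 41.2
t 13.0 tcp [ 0.4659 -0.3897  0.1966] gap 0.0235
-> .452 -.392 .15 87 -46
   travel [-0.028, -0.316, 0.252] rot [-0.183, 0.002, -0.009] rows 2
-> .452 -.392 .094 87 -46
   travel [-0.0, -0.336, 0.324] rot [0.0, 0.0, 0.0] rows 2
```

```bash
python3 -m pendant '[{"travel":[-0.03,-0.32,0.25],"rot":[-0.18,0,-0.01],"fingers":-1},{"travel":[-0.03,-0.32,0.25],"rot":[-0.18,0,-0.01],"fingers":-1},{"travel":[-0.03,-0.32,0.25],"rot":[-0.18,0,-0.01],"fingers":-1}]'
python3 -m pendant '[{"travel":[0,-0.17,0.16],"rot":[0,0,0],"fingers":-1},{"travel":[0,-0.34,0.32],"rot":[0,0,0],"fingers":-1},{"travel":[0,-0.34,0.32],"rot":[0,0,0],"fingers":-1},{"travel":[0,-0.34,0.32],"rot":[0,0,0],"fingers":-1}]'
```

```text
clock: 13.3
tcp_pos: [0.4489, -0.3842, 0.1491]
orientation: [0.28, 0.669, 0.634, 0.269]
wrist_force: [-0.1, 1.5, -2.5]
finger_gap: 0.0234
grip_force: 41.7
clock: 13.7
tcp_pos: [0.4517, -0.3894, 0.0999]
orientation: [0.285, 0.666, 0.635, 0.268]
wrist_force: [0.5, -0.5, -1.8]
finger_gap: 0.0234
grip_force: 60.2
```

```bash
python3 -m pendant '[{"travel":[0,-0.02,0.02],"rot":[0,0,0],"fingers":-1},{"travel":[0,-0.03,0.03],"rot":[0,0,0],"fingers":0.2},{"travel":[0,-0.03,0.03],"rot":[0,0,0],"fingers":0.2},{"travel":[0,-0.03,0.03],"rot":[0,0,0],"fingers":0.2},{"travel":[0,-0.03,0.03],"rot":[0,0,0],"fingers":0.2},{"travel":[0,-0.03,-0.2],"rot":[0,0,0],"fingers":0.2},{"travel":[0,-0.03,-0.5],"rot":[0,0,0],"fingers":0.2},{"travel":[0,-0.03,-1],"rot":[0,0,0],"fingers":0.2},{"travel":[0,-0.03,-1],"rot":[0,0,0],"fingers":0.2},{"travel":[0,-0.03,-1],"rot":[0,0,0],"fingers":1}]'
python3 - <<'E'
from h import *
p,d=env.read_camera("scene"); a=p[160:320,120:300]
q,_=env.read_camera("top"); b=q[200:360,370:550]
cv2.imwrite("pics/crate1.png",cv2.resize(np.hstack([a,b]),None,fx=2.2,fy=2.2,interpolation=2))
E
python3 plan.py ".43 -.2 .26 87 -46" ".4 .1 .26 87 -35.3" ".31 .404 .215 87 -35.3"
```

```text
clock: 14.7
tcp_pos: [0.3613, -0.3865, 0.1818]
orientation: [0.287, 0.666, 0.635, 0.267]
wrist_force: [0.6, -0.2, -0.0]
finger_gap: 0.0643
grip_force: 0.0
t 14.8 tcp [ 0.362  -0.385   0.1797] gap 0.0779
-> .43 -.2 .26 87 -46
   travel [0.782, 0.414, -0.06] rot [0.001, 0.002, 0.003] rows 3
   travel [0.783, 0.412, -0.059] rot [0.001, 0.002, 0.003] rows 3
-> .4 .1 .26 87 -35.3
   travel [0.828, -0.088, -0.091] rot [0.059, 0.0, -0.0] rows 3
   travel [0.828, -0.094, -0.086] rot [0.059, 0.0, -0.0] rows 3
   travel [0.828, -0.099, -0.08] rot [0.059, 0.0, -0.0] rows 3
-> .31 .404 .215 87 -35.3
   travel [0.83, -0.312, -0.068] rot [0.0, 0.0, 0.0] rows 3
   travel [0.83, -0.312, -0.068] rot [0.0, 0.0, 0.0] rows 3
   travel [0.83, -0.312, -0.068] rot [0.0, 0.0, 0.0] rows 3
```

View pics/crate1.png

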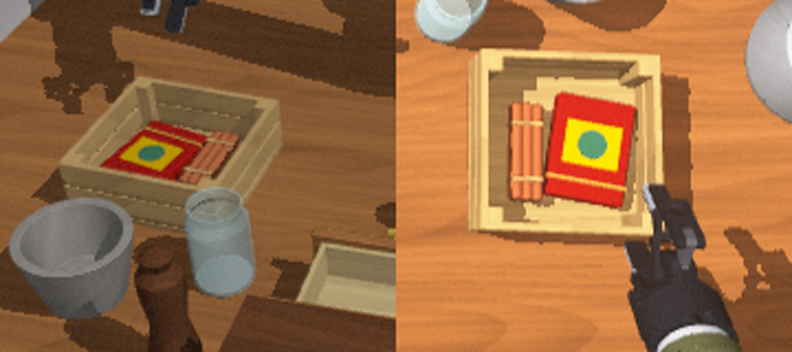

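The crops show the tin flat in the crate (top 592,148) beside the cinnamon (525,150), and the jar, mortar and mill still standing. Next is the grater.

```bash
python3 -m pendant '[{"travel":[0.78,0.41,-0.06],"rot":[0,0,0],"fingers":1},{"travel":[0.78,0.41,-0.06],"rot":[0,0,0],"fingers":1},{"travel":[0.78,0.41,-0.06],"rot":[0,0,0],"fingers":1}]' >/dev/null
python3 -m pendant '[{"travel":[0.78,0.41,-0.06],"rot":[0,0,0],"fingers":1},{"travel":[0.78,0.41,-0.06],"rot":[0,0,0],"fingers":1},{"travel":[0.78,0.41,-0.06],"rot":[0,0,0],"fingers":1}]' >/dev/null
python3 -m pendant '[{"travel":[0.83,-0.09,-0.09],"rot":[0.06,0,0],"fingers":1},{"travel":[0.83,-0.09,-0.09],"rot":[0.06,0,0],"fingers":1},{"travel":[0.83,-0.09,-0.09],"rot":[0.06,0,0],"fingers":1}]' >/dev/null
python3 -m pendant '[{"travel":[0.83,-0.09,-0.09],"rot":[0.06,0,0],"fingers":1},{"travel":[0.83,-0.09,-0.09],"rot":[0.06,0,0],"fingers":1},{"travel":[0.83,-0.09,-0.09],"rot":[0.06,0,0],"fingers":1}]' >/dev/null
python3 -m pendant '[{"travel":[0.83,-0.1,-0.08],"rot":[0.06,0,0],"fingers":1},{"travel":[0.83,-0.1,-0.08],"rot":[0.06,0,0],"fingers":1},{"travel":[0.83,-0.1,-0.08],"rot":[0.06,0,0],"fingers":1}]'
python3 plan.py ".31 .408 .213 87 -35.3"
```

```text
clock: 16.3
tcp_pos: [0.3985, 0.1037, 0.2576]
orientation: [0.221, 0.688, 0.659, 0.207]
wrist_force: [0.3, -0.1, -0.6]
finger_gap: 0.0857
grip_force: 0.0
t 16.3 tcp [0.3985 0.1037 0.2576] gap 0.0857
-> .31 .408 .213 87 -35.3
   travel [0.834, -0.3, -0.066] rot [-0.0, 0.0, 0.003] rows 3
   travel [0.833, -0.303, -0.066] rot [-0.0, 0.0, 0.003] rows 3
   travel [0.832, -0.305, -0.066] rot [-0.0, 0.0, 0.003] rows 3
```

```bash
python3 -m pendant '[{"travel":[0.83,-0.3,-0.07],"rot":[0,0,0],"fingers":1},{"travel":[0.83,-0.3,-0.07],"rot":[0,0,0],"fingers":1},{"travel":[0.83,-0.3,-0.07],"rot":[0,0,0],"fingers":1}]' >/dev/null
python3 -m pendant '[{"travel":[0.83,-0.3,-0.07],"rot":[0,0,0],"fingers":1},{"travel":[0.83,-0.3,-0.07],"rot":[0,0,0],"fingers":1},{"travel":[0.83,-0.3,-0.07],"rot":[0,0,0],"fingers":1}]' >/dev/null
python3 -m pendant '[{"travel":[0.83,-0.3,-0.07],"rot":[0,0,0.01],"fingers":1},{"travel":[0.83,-0.3,-0.07],"rot":[0,0,0.01],"fingers":1},{"travel":[0.83,-0.3,-0.07],"rot":[0,0,0.01],"fingers":1},{"travel":[0.83,-0.3,-0.07],"rot":[0,0,0.01],"fingers":1}]'
python3 plan.py ".3775 .404 .119 87 -35.3"
```

```text
clock: 17.3
tcp_pos: [0.3107, 0.4048, 0.2125]
orientation: [0.221, 0.693, 0.655, 0.206]
wrist_force: [-0.8, 0.5, -0.5]
finger_gap: 0.0854
grip_force: 0.0
t 17.3 tcp [0.3107 0.4048 0.2125] gap 0.0854
-> .3775 .404 .119 87 -35.3
   travel [0.028, 0.006, 0.957] rot [-0.002, 0.005, -0.002] rows 3
```

```bash
python3 -m pendant '[{"travel":[0.01,0,0.4],"rot":[0,0,0],"fingers":1},{"travel":[0.03,0.01,0.7],"rot":[0,0,0],"fingers":1},{"travel":[0.03,0.01,0.96],"rot":[0,0,0],"fingers":1},{"travel":[0.03,0.01,0.96],"rot":[0,0,0],"fingers":1}]' 40
python3 -m pendant '[{"travel":[0,0,0],"rot":[0,0,0],"fingers":-1},{"travel":[0,0,0],"rot":[0,0,0],"fingers":-1},{"travel":[0,0,0],"rot":[0,0,0],"fingers":-1},{"travel":[0,0,0],"rot":[0,0,0],"fingers":-1},{"travel":[0,0,0],"rot":[0,0,0],"fingers":-1},{"travel":[0,0,0],"rot":[0,0,0],"fingers":-1},{"travel":[0,0,0],"rot":[0,0,0],"fingers":-1},{"travel":[0,0,0],"rot":[0,0,0],"fingers":-1},{"travel":[0,0,0],"rot":[0,0,0],"fingers":-1}]' 40
```

```text
clock: 17.7
tcp_pos: [0.3789, 0.3993, 0.1175]
orientation: [0.221, 0.695, 0.653, 0.204]
wrist_force: [-0.2, -0.4, -0.5]
finger_gap: 0.0855
grip_force: 0.0
clock: 18.6
tcp_pos: [0.3773, 0.4043, 0.1218]
orientation: [0.22, 0.693, 0.654, 0.208]
wrist_force: [-5.5, -0.2, 4.7]
finger_gap: 0.0116
grip_force: 39.4
```

```bash
python3 -m pendant '[{"travel":[0,0,-0.2],"rot":[0,0,0],"fingers":-1},{"travel":[0,0,-0.6],"rot":[0,0,0],"fingers":-1},{"travel":[0,0,-1],"rot":[0,0,0],"fingers":-1},{"travel":[0,0,-1],"rot":[0,0,0],"fingers":-1},{"travel":[0,0,-1],"rot":[0,0,0],"fingers":-1}]'
python3 plan.py ".48 .2 .28 87 -35.3" ".662 .078 .26 87 -46" ".662 .078 .113 87 -46" ".69 .078 .109 87 -46"
```

```text
clock: 19.1
tcp_pos: [0.3085, 0.4087, 0.2203]
orientation: [0.22, 0.693, 0.654, 0.209]
wrist_force: [0.5, 0.7, -2.1]
finger_gap: 0.0112
grip_force: 39.8
t 19.1 tcp [0.3085 0.4087 0.2203] gap 0.0112
-> .48 .2 .28 87 -35.3
   travel [-0.827, 0.767, 0.236] rot [0.0, 0.0, -0.002] rows 4
   travel [-0.829, 0.765, 0.236] rot [0.0, 0.0, -0.002] rows 4
-> .662 .078 .26 87 -46
   travel [-0.468, 0.592, 0.521] rot [-0.089, 0.0, 0.0] rows 3
   travel [-0.468, 0.54, 0.574] rot [-0.089, 0.0, 0.0] rows 3
-> .662 .078 .113 87 -46
   travel [-0.0, -0.881, 0.851] rot [0.0, 0.0, 0.0] rows 4
-> .69 .078 .109 87 -46
   travel [0.012, 0.138, 0.191] rot [0.0, 0.0, 0.0] rows 1
```

```bash
python3 -m pendant '[{"travel":[-0.83,0.77,0.24],"rot":[0,0,0],"fingers":-1},{"travel":[-0.83,0.77,0.24],"rot":[0,0,0],"fingers":-1},{"travel":[-0.83,0.77,0.24],"rot":[0,0,0],"fingers":-1},{"travel":[-0.83,0.77,0.24],"rot":[0,0,0],"fingers":-1}]' >/dev/null
python3 -m pendant '[{"travel":[-0.83,0.77,0.24],"rot":[0,0,0],"fingers":-1},{"travel":[-0.83,0.77,0.24],"rot":[0,0,0],"fingers":-1},{"travel":[-0.83,0.77,0.24],"rot":[0,0,0],"fingers":-1},{"travel":[-0.83,0.77,0.24],"rot":[0,0,0],"fingers":-1}]'
python3 -m pendant '[{"travel":[-0.47,0.59,0.52],"rot":[-0.09,0,0],"fingers":-1},{"travel":[-0.47,0.59,0.52],"rot":[-0.09,0,0],"fingers":-1},{"travel":[-0.47,0.59,0.52],"rot":[-0.09,0,0],"fingers":-1}]' >/dev/null
python3 -m pendant '[{"travel":[-0.47,0.54,0.57],"rot":[-0.09,0,0],"fingers":-1},{"travel":[-0.47,0.54,0.57],"rot":[-0.09,0,0],"fingers":-1},{"travel":[-0.47,0.54,0.57],"rot":[-0.09,0,0],"fingers":-1},{"travel":[-0.47,0.54,0.57],"rot":[-0.09,0,0],"fingers":-1}]'
python3 plan.py ".662 .078 .113 87 -46" ".69 .078 .109 87 -46"
```

```text
clock: 19.9
tcp_pos: [0.4837, 0.1944, 0.2788]
orientation: [0.222, 0.696, 0.651, 0.208]
wrist_force: [1.1, 0.4, -2.3]
finger_gap: 0.0114
grip_force: 40.1
clock: 20.6
tcp_pos: [0.662, 0.074, 0.2567]
orientation: [0.283, 0.671, 0.631, 0.267]
wrist_force: [0.1, -0.5, -2.0]
finger_gap: 0.0116
grip_force: 40.0
t 20.6 tcp [0.662  0.074  0.2567] gap 0.0116
-> .662 .078 .113 87 -46
   travel [0.033, -0.861, 0.833] rot [-0.002, 0.005, -0.006] rows 4
-> .69 .078 .109 87 -46
   travel [0.012, 0.138, 0.191] rot [0.0, 0.0, 0.0] rows 1
```

```bash
python3 -m pendant '[{"travel":[0.03,-0.4,0.4],"rot":[0,0,0],"fingers":-1},{"travel":[0.03,-0.7,0.68],"rot":[0,0,0],"fingers":-1},{"travel":[0.03,-0.86,0.83],"rot":[0,0,0],"fingers":-1},{"travel":[0.03,-0.86,0.83],"rot":[0,0,0],"fingers":-1},{"travel":[0.03,-0.86,0.83],"rot":[0,0,0],"fingers":-1}]'
python3 -m pendant '[{"travel":[0,0.07,0.1],"rot":[0,0,0],"fingers":-1},{"travel":[0,0.14,0.19],"rot":[0,0,0],"fingers":-1},{"travel":[0,0.14,0.19],"rot":[0,0,0],"fingers":-1}]'
python3 - <<'E'
from h import *
p,d=env.read_camera("scene"); a=p[200:400,200:420]
q,_=env.read_camera("top"); b=q[110:310,190:410]
cv2.imwrite("pics/dr1.png",cv2.resize(np.hstack([a,b]),None,fx=1.8,fy=1.8,interpolation=2))
E
```

```text
clock: 21.1
tcp_pos: [0.6611, 0.0795, 0.115]
orientation: [0.283, 0.669, 0.632, 0.268]
wrist_force: [1.0, -0.4, -1.4]
finger_gap: 0.0115
grip_force: 40.3
clock: 21.4
tcp_pos: [0.6952, 0.0764, 0.1172]
orientation: [0.287, 0.668, 0.63, 0.272]
wrist_force: [-0.5, -0.5, -1.4]
finger_gap: 0.0114
grip_force: 40.2
```

View pics/dr1.png

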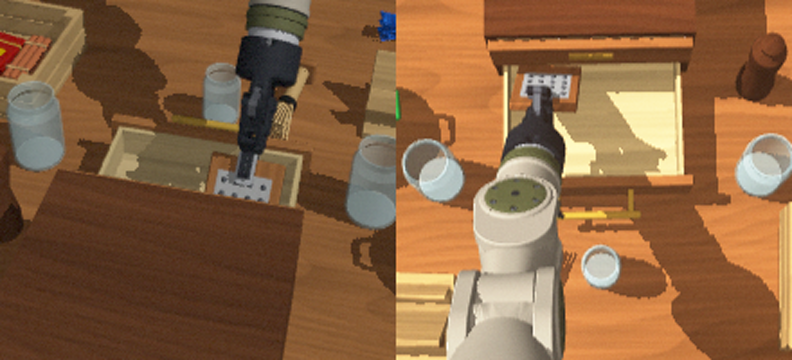

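The crops show the grater held in the drawer's left part, its lower edge just under the chest front (top 545,90) and clear of the side wall. I'll release it.

```bash
python3 -m pendant '[{"travel":[0,-0.06,0.06],"rot":[0,0,0],"fingers":-1},{"travel":[0,-0.06,0.06],"rot":[0,0,0],"fingers":-1},{"travel":[0,-0.06,0.06],"rot":[0,0,0],"fingers":0},{"travel":[0,-0.06,0.06],"rot":[0,0,0],"fingers":0},{"travel":[0,-0.06,0.06],"rot":[0,0,0],"fingers":0},{"travel":[0,-0.06,-0.2],"rot":[0,0,0],"fingers":0},{"travel":[0,-0.06,-0.5],"rot":[0,0,0],"fingers":0},{"travel":[0,-0.06,-1],"rot":[0,0,0],"fingers":0},{"travel":[0,-0.06,-1],"rot":[0,0,0],"fingers":0},{"travel":[0,-0.06,-1],"rot":[0,0,0],"fingers":0}]'
python3 plan.py ".429 .1025 .22 171 0" ".429 .1025 .027 171 0"
```

```text
clock: 22.5
tcp_pos: [0.5994, 0.0821, 0.1932]
orientation: [0.286, 0.669, 0.631, 0.271]
wrist_force: [-0.5, -0.1, -0.5]
finger_gap: 0.0433
grip_force: 0.0
t 22.5 tcp [0.5994 0.0821 0.1932] gap 0.0433
-> .429 .1025 .22 171 0
   travel [0.044, -0.411, -0.594] rot [0.313, 0.283, -0.661] rows 6
   travel [0.487, -0.384, -0.372] rot [0.313, 0.283, -0.661] rows 6
-> .429 .1025 .027 171 0
   travel [0.0, 0.0, 0.804] rot [0.0, 0.0, 0.0] rows 3
   travel [0.0, 0.0, 0.804] rot [0.0, 0.0, 0.0] rows 3
```

```bash
python3 -m pendant '[{"travel":[0.04,-0.41,-0.59],"rot":[0.31,0.28,-0.66],"fingers":0.5},{"travel":[0.04,-0.41,-0.59],"rot":[0.31,0.28,-0.66],"fingers":0.5},{"travel":[0.04,-0.41,-0.59],"rot":[0.31,0.28,-0.66],"fingers":0.5},{"travel":[0.04,-0.41,-0.59],"rot":[0.31,0.28,-0.66],"fingers":0.5},{"travel":[0.04,-0.41,-0.59],"rot":[0.31,0.28,-0.66],"fingers":0.5},{"travel":[0.04,-0.41,-0.59],"rot":[0.31,0.28,-0.66],"fingers":0.5}]'
python3 -m pendant '[{"travel":[0.49,-0.38,-0.37],"rot":[0.31,0.28,-0.66],"fingers":0.5},{"travel":[0.49,-0.38,-0.37],"rot":[0.31,0.28,-0.66],"fingers":0.5},{"travel":[0.49,-0.38,-0.37],"rot":[0.31,0.28,-0.66],"fingers":0.5},{"travel":[0.49,-0.38,-0.37],"rot":[0.31,0.28,-0.66],"fingers":0.5},{"travel":[0.49,-0.38,-0.37],"rot":[0.31,0.28,-0.66],"fingers":0.5},{"travel":[0.49,-0.38,-0.37],"rot":[0.31,0.28,-0.66],"fingers":0.5}]'
python3 - <<'E'
from h import *
q,d=env.read_camera("top"); T=cloud("top",d); p,_=env.read_camera("scene")
for t in("grater","whisk"):
  for r in env.outline_of("top",t)[:3]:
    P=T[r["mask"]&(d>0)]; print(t,round(r["conf"],2),np.round(r["xy"]),np.median(P,0).round(3),np.percentile(P,2,0).round(3),np.percentile(P,98,0).round(3))
s=(T[...,2]>.065)&(T[...,2]<.09)&(T[...,0]>.57)&(T[...,0]<.63)&(abs(T[...,1]-.013)<.1)&(d>0); print("panel x",np.percentile(T[s][:,0],[5,50,95]).round(3))
cv2.imwrite("pics/dr2.png",cv2.resize(np.hstack([p[200:400,200:420],q[110:310,190:410]]),None,fx=1.8,fy=1.8,interpolation=2))
E
python3 plan.py ".429 .1025 .12 171 0" ".429 .1025 .027 171 0"
```

```text
clock: 23.1
tcp_pos: [0.5166, 0.0907, 0.2036]
orientation: [0.155, 0.408, 0.888, 0.146]
wrist_force: [0.1, 0.5, -0.2]
finger_gap: 0.0642
grip_force: 0.0
clock: 23.7
tcp_pos: [0.4315, 0.1027, 0.2157]
orientation: [-0.0, 0.079, 0.997, -0.0]
wrist_force: [-0.2, 0.1, 0.2]
finger_gap: 0.064
grip_force: 0.0
grater 0.66 [452. 175.] [ 0.684 -0.382  0.058] [ 0.617 -0.432  0.002] [ 0.735 -0.312  0.089]
grater 0.64 [275. 176.] [0.7   0.077 0.035] [0.644 0.031 0.024] [0.759 0.121 0.04 ]
grater 0.39 [149. 176.] [0.714 0.401 0.038] [0.631 0.291 0.   ] [0.773 0.482 0.082]
whisk 0.89 [267. 285.] [0.419 0.1   0.031] [0.36  0.071 0.005] [0.516 0.118 0.044]
whisk 0.49 [148. 382.] [0.187 0.371 0.034] [0.168 0.359 0.005] [0.203 0.379 0.044]
panel x [0.588 0.596 0.607]
t 23.9 tcp [0.4299 0.1026 0.2158] gap 0.0643
-> .429 .1025 .12 171 0
   travel [0.008, -0.004, 0.798] rot [0.002, 0.001, -0.006] rows 3
-> .429 .1025 .027 171 0
   travel [0.0, 0.0, 0.775] rot [0.0, 0.0, 0.0] rows 3
```

View pics/dr2.png

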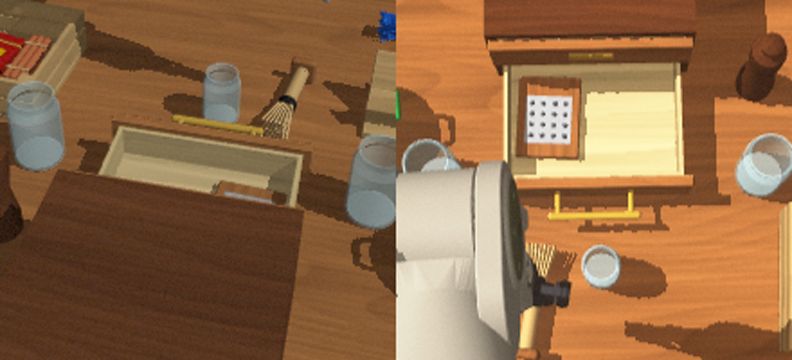

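The top crop shows the grater lying flat in the drawer (550,118), x 0.644–0.76, y 0.03–0.12, and the drawer hasn't moved. The whisk goes diagonally into the free right part.

```bash
python3 -m pendant '[{"travel":[0.01,0,0.4],"rot":[0,0,0],"fingers":0.5},{"travel":[0.01,0,0.8],"rot":[0,0,0],"fingers":0.5},{"travel":[0.01,0,0.8],"rot":[0,0,0],"fingers":0.5},{"travel":[0.01,0,0.8],"rot":[0,0,0],"fingers":0.5}]'
python3 -m pendant '[{"travel":[0,0,0.3],"rot":[0,0,0],"fingers":0.5},{"travel":[0,0,0.6],"rot":[0,0,0],"fingers":0.5},{"travel":[0,0,0.77],"rot":[0,0,0],"fingers":0.5},{"travel":[0,0,0.77],"rot":[0,0,0],"fingers":-1},{"travel":[0,0,0.77],"rot":[0,0,0],"fingers":-1},{"travel":[0,0,0.77],"rot":[0,0,0],"fingers":-1},{"travel":[0,0,0.77],"rot":[0,0,0],"fingers":-1},{"travel":[0,0,0.77],"rot":[0,0,0],"fingers":-1},{"travel":[0,0,0.77],"rot":[0,0,0],"fingers":-1}]' 40
python3 plan.py ".429 .1025 .14 171 0"
```

```text
clock: 24.3
tcp_pos: [0.4276, 0.1026, 0.1213]
orientation: [0.0, 0.081, 0.997, 0.001]
wrist_force: [0.3, 0.3, 0.1]
finger_gap: 0.0641
grip_force: 0.0
clock: 25.2
tcp_pos: [0.4311, 0.1031, 0.0314]
orientation: [0.004, 0.081, 0.997, 0.001]
wrist_force: [0.2, -0.1, 5.1]
finger_gap: 0.0206
grip_force: 38.9
t 25.2 tcp [0.4311 0.1031 0.0314] gap 0.0206
-> .429 .1025 .14 171 0
   travel [0.01, -0.006, -0.905] rot [0.002, 0.007, -0.004] rows 3
```

```bash
python3 -m pendant '[{"travel":[0,0,0],"rot":[0,0,0],"fingers":-1},{"travel":[0,0,-0.3],"rot":[0,0,0],"fingers":-1},{"travel":[0,0,-0.6],"rot":[0,0,0],"fingers":-1},{"travel":[0,0,-1],"rot":[0,0,0],"fingers":-1},{"travel":[0,0,-1],"rot":[0,0,0],"fingers":-1},{"travel":[0,0,-1],"rot":[0,0,0],"fingers":-1}]' 60
python3 plan.py ".55 .04 .19 150 0" ".674 -.024 .16 134 0" ".674 -.024 .06 134 0"
```

```text
clock: 25.8
tcp_pos: [0.4303, 0.103, 0.1516]
orientation: [0.004, 0.081, 0.997, 0.001]
wrist_force: [-0.1, -0.2, -1.2]
finger_gap: 0.0198
grip_force: 58.9
t 25.8 tcp [0.4303 0.103  0.1516] gap 0.0198
-> .55 .04 .19 150 0
   travel [-0.536, -0.179, -0.156] rot [0.002, 0.004, 0.173] rows 2
   travel [-0.559, -0.079, -0.158] rot [0.002, 0.004, 0.173] rows 2
-> .674 -.024 .16 134 0
   travel [-0.581, 0.027, 0.125] rot [0.0, 0.0, 0.133] rows 2
   travel [-0.571, 0.108, 0.125] rot [0.0, 0.0, 0.133] rows 2
-> .674 -.024 .06 134 0
   travel [0.0, 0.0, 0.833] rot [0.0, 0.0, 0.0] rows 3
```

```bash
python3 -m pendant '[{"travel":[-0.54,-0.18,-0.16],"rot":[0,0,0.17],"fingers":-1},{"travel":[-0.54,-0.18,-0.16],"rot":[0,0,0.17],"fingers":-1},{"travel":[-0.54,-0.18,-0.16],"rot":[0,0,0.17],"fingers":-1}]' >/dev/null
python3 -m pendant '[{"travel":[-0.56,-0.08,-0.16],"rot":[0,0,0.17],"fingers":-1},{"travel":[-0.56,-0.08,-0.16],"rot":[0,0,0.17],"fingers":-1},{"travel":[-0.56,-0.08,-0.16],"rot":[0,0,0.17],"fingers":-1}]' >/dev/null
python3 -m pendant '[{"travel":[-0.58,0.03,0.1],"rot":[0,0,0.13],"fingers":-1},{"travel":[-0.58,0.03,0.1],"rot":[0,0,0.13],"fingers":-1},{"travel":[-0.58,0.03,0.1],"rot":[0,0,0.13],"fingers":-1}]' >/dev/null
python3 -m pendant '[{"travel":[-0.57,0.11,0.1],"rot":[0,0,0.13],"fingers":-1},{"travel":[-0.57,0.11,0.1],"rot":[0,0,0.13],"fingers":-1},{"travel":[-0.57,0.11,0.1],"rot":[0,0,0.13],"fingers":-1},{"travel":[-0.57,0.11,0.1],"rot":[0,0,0.13],"fingers":-1}]'
python3 - <<'E'
from h import *
p,_=env.read_camera("scene");q,_=env.read_camera("top")
cv2.imwrite("pics/dr3.png",cv2.resize(np.hstack([p[200:400,200:420],q[110:310,190:410]]),None,fx=1.8,fy=1.8,interpolation=2))
E
python3 plan.py ".674 -.024 .056 134 0"
```

```text
clock: 27.1
tcp_pos: [0.6717, -0.0218, 0.1628]
orientation: [-0.001, 0.384, 0.923, 0.001]
wrist_force: [-0.8, 0.7, -1.0]
finger_gap: 0.0196
grip_force: 58.9
t 27.2 tcp [ 0.6719 -0.0216  0.1638] gap 0.0199
-> .674 -.024 .056 134 0
   travel [-0.027, -0.003, 0.898] rot [0.002, -0.0, 0.014] rows 3
```

View pics/dr3.png

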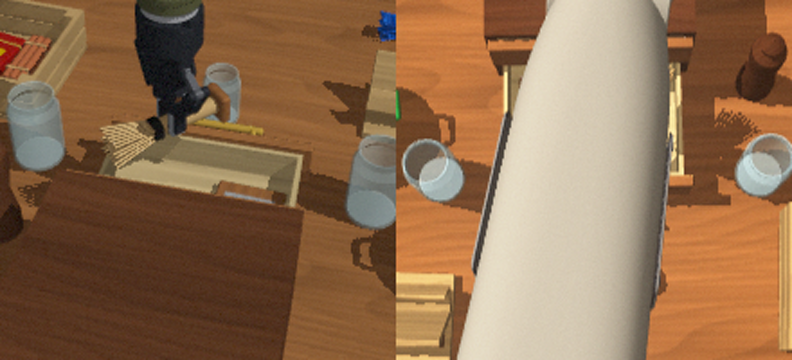

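The whisk is held diagonally above the drawer, with its tines (scene 125,143) toward the right rear and its butt (215,105) toward the left front. I'll lower it and release.

```bash
python3 -m pendant '[{"travel":[-0.03,0,0.3],"rot":[0,0,0.01],"fingers":-1},{"travel":[-0.03,0,0.6],"rot":[0,0,0.01],"fingers":-1},{"travel":[-0.03,0,0.8],"rot":[0,0,0.01],"fingers":-1},{"travel":[-0.03,0,0.89],"rot":[0,0,0.01],"fingers":-1},{"travel":[-0.03,0,0.89],"rot":[0,0,0.01],"fingers":-1}]'
python3 -m pendant '[{"travel":[0,0,0],"rot":[0,0,0],"fingers":0},{"travel":[0,0,0],"rot":[0,0,0],"fingers":0},{"travel":[0,0,0],"rot":[0,0,0],"fingers":0},{"travel":[0,0,0],"rot":[0,0,0],"fingers":0},{"travel":[0,0,-0.3],"rot":[0,0,0],"fingers":0},{"travel":[0,0,-1],"rot":[0,0,0],"fingers":0},{"travel":[0,0,-1],"rot":[0,0,0],"fingers":0},{"travel":[0,0,-1],"rot":[0,0,0],"fingers":0}]'
python3 plan.py ".5 0 .25 134 0" ".4 .1 .27 134 0" ".3 .3 .27 134 0"
```

```text
clock: 27.7
tcp_pos: [0.6779, -0.025, 0.0601]
orientation: [0.004, 0.389, 0.921, 0.002]
wrist_force: [1.0, -2.6, 4.3]
finger_gap: 0.0198
grip_force: 59.8
clock: 28.5
tcp_pos: [0.6791, -0.0257, 0.1837]
orientation: [0.006, 0.389, 0.921, 0.002]
wrist_force: [0.7, 0.0, 0.6]
finger_gap: 0.043
grip_force: 0.0
t 28.5 tcp [ 0.6791 -0.0257  0.1837] gap 0.043
-> .5 0 .25 134 0
   travel [0.594, -0.459, -0.286] rot [0.004, 0.005, 0.001] rows 3
   travel [0.595, -0.461, -0.281] rot [0.004, 0.005, 0.001] rows 3
-> .4 .1 .27 134 0
   travel [0.589, -0.01, -0.083] rot [0.0, 0.0, 0.0] rows 2
   travel [0.589, -0.01, -0.083] rot [0.0, 0.0, 0.0] rows 2
-> .3 .3 .27 134 0
   travel [0.889, 0.279, 0.0] rot [0.0, 0.0, 0.0] rows 3
   travel [0.889, 0.279, 0.0] rot [0.0, 0.0, 0.0] rows 3
```

```bash
python3 -m pendant '[{"travel":[0.6,-0.46,-0.28],"rot":[0,0,0],"fingers":0},{"travel":[0.6,-0.46,-0.28],"rot":[0,0,0],"fingers":0},{"travel":[0.6,-0.46,-0.28],"rot":[0,0,0],"fingers":0}]' >/dev/null
python3 -m pendant '[{"travel":[0.6,-0.46,-0.28],"rot":[0,0,0],"fingers":0},{"travel":[0.6,-0.46,-0.28],"rot":[0,0,0],"fingers":0},{"travel":[0.6,-0.46,-0.28],"rot":[0,0,0],"fingers":0}]' >/dev/null
python3 -m pendant '[{"travel":[0.9,0,-0.08],"rot":[0,0,0],"fingers":0},{"travel":[0.9,0,-0.08],"rot":[0,0,0],"fingers":0},{"travel":[0.9,0,-0.08],"rot":[0,0,0],"fingers":0}]' >/dev/null
python3 -m pendant '[{"travel":[0.9,0.28,0],"rot":[0,0,0],"fingers":0},{"travel":[0.9,0.28,0],"rot":[0,0,0],"fingers":0},{"travel":[0.9,0.28,0],"rot":[0,0,0],"fingers":0},{"travel":[0.9,0.28,0],"rot":[0,0,0],"fingers":0}]'
python3 - <<'E'
from h import *
p,_=env.read_camera("scene");q,d=env.read_camera("top"); T=cloud("top",d)
for t in("grater","whisk"):
  for r in env.outline_of("top",t)[:2]:
    P=T[r["mask"]&(d>0)]; print(t,round(r["conf"],2),np.round(r["xy"]),np.median(P,0).round(3),np.percentile(P,2,0).round(3),np.percentile(P,98,0).round(3))
cv2.imwrite("pics/end.png",np.hstack([cv2.resize(p[150:400,110:450],None,fx=1.15,fy=1.15),cv2.resize(q[100:350,190:530],None,fx=1.15,fy=1.15)]))
E
```

```text
clock: 29.8
tcp_pos: [0.3699, 0.1811, 0.2529]
orientation: [0.001, 0.388, 0.922, 0.001]
wrist_force: [0.8, 0.7, -0.3]
finger_gap: 0.0427
grip_force: 0.0
grater 0.89 [276. 174.] [0.704 0.077 0.035] [0.647 0.033 0.029] [0.762 0.119 0.04 ]
grater 0.51 [457. 267.] [ 0.451 -0.381  0.033] [ 0.391 -0.431  0.019] [ 0.51  -0.335  0.037]
whisk 0.74 [320. 175.] [ 0.688 -0.038  0.058] [ 0.619 -0.095  0.021] [0.747 0.033 0.074]
whisk 0.69 [206. 370.] [0.212 0.237 0.031] [ 0.195  0.223 -0.002] [0.233 0.256 0.04 ]
```

View pics/end.png

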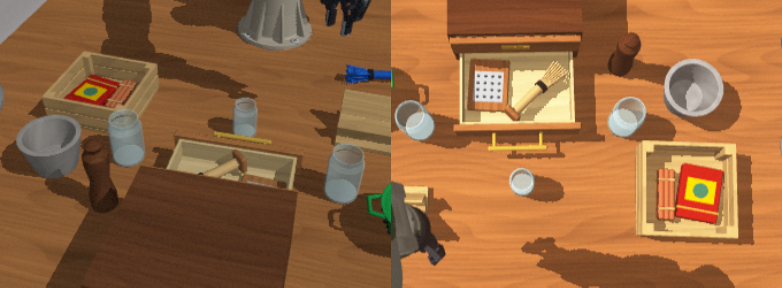

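The final view shows the tin and cinnamon in the crate. The grater and whisk are in the drawer, the whisk's butt just resting on the grater's corner, below the front panel's rim. All the bystanders are standing and the gripper is clear.

```bash
python3 -c "
from workcell import env
print(env.hand_in())"
```

```text
the job is handed in; nothing more can be done
None
```

Job handed in at about 30 s: the tin and cinnamon lie in the crate, the grater and whisk lie in the drawer (the whisk's butt rests on the grater's corner), and the bystanders stand where they were in the last pictures.

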